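# Slacken the hold-down over the short offcut

## Robot

A 7-joint arm with a two-finger parallel gripper is mounted at the origin on a cart in front of the work surface, level with it; the furniture and walls round the work are solid. World frame = base frame: x ahead of the robot, y to its left, z up, the work surface at z = 0. Lengths are in m, angles in rad, forces in N, time in s.
With the tool pointing down it reaches from about 0.425 to 1.025 m from the base axis. Payload 3.6 kg.
Tool frame: the origin (TCP) lies on the centre line of the jaws, within the pads' length; the fingertips stand 8 mm ahead of it and the grasp point (between the pads) lies 11 mm behind it (env.tip_extent is the distance from the TCP to the fingertips, in m); z points along the fingers, y is the line along which they close (so a half turn about z gives the same grasp; the last joint's range is limited). The gripper opens to 85 mm and grips with 20 to 120 N. Pads are 22 mm wide; open, the fingers measure 114 mm over their backs; the gripper's body (76 mm by 85 mm) begins 54 mm behind the grasp point. The pads swing forward as they close: fully open they stand 13 mm farther back than shut.
Start: joints at [1.244, 0.591, 0.048, 1.609, -0.033, 0.943, -0.034], TCP at [0.168, -0.705, 0.239] pointing down, gripper open.
Joint ranges: [-2.69, 2.69], [-0.47, 2.24], [-1.27, 1.36], [0.19, 2.51], [-1.53, 4.68], [0.08, 2.07], [-3.09, 3.09]. Speed limits (rad/s): [2.57, 2.57, 3.14, 3.14, 3.14, 3.14, 3.14].

## Interface

Orientations are given as a 3x3 rotation matrix whose columns are the frame's x, y, z axes.
In Python, from bench import env gives the robot as it stands.
- The arm moves only by the tool carry_out, never from a script. Its argument "rows" is one flat list of numbers, 6 for each row, row after row: the shift along the tool's x, y, z as a fraction of full scale, then the turn, a rotation vector about the tool's x, y, z as a fraction of full scale. In form: [dx, dy, dz, wx, wy, wz, dx, dy, dz, wx, wy, wz, ...]. A call has 1 to 10 rows; each row shifts and turns the commanded pose from where the row before left it, along the tool's axes as they then stand; what a row does not reach is not made up. Full scale, the value 1, is 0.05 m for a shift and 0.15 rad for a turn. A row lasts 1/10 s, in which the tool goes at most 50 mm and 8.59 degrees, less where a joint would pass 70% of its speed; a pose out of reach is approached as far as the arm can. A call with a number of a shift or a turn outside -1 to 1 is refused whole. A call with a gripper value outside its range is refused whole. "jaw" is the gripper's target within -1 to 1 (fully open at 1, half-way at 0, shut at -1), set as the call begins (left out, the last holds). The fingers move at their own pace and stop on an object; "grip_force" is the grip in N (left out, the last holds). Time passes only in rows, so rows that do not move let the fingers close. It gives the time, the measured TCP pose, the force, the opening and the grip force at its end, in the units of the state.
- env.observe(): the state, without advancing time (a new reading comes with each control period).
- env.camera(name): name is "side" or "top"; returns a dict with "frame" (480x640x3 uint8, red, green, blue), "K" (3x3 intrinsics, pixels), "R" (3x3) and "t" (3): a world point X has camera coordinates R X + t. Camera axes: x right, y down, z forward; pixel columns grow to the right and rows downward; lengths in m; the calibration is good to about 2 mm. A picture is of the moment at which its call begins. There is no depth.
- env.sign_off(): hands the job in; it is judged then, once.
The state is a dict: "time_s": time; "joints": joint angles; "qd": joint speeds; "effort": joint torques, N m; "tcp_pos": TCP position; "orientation": TCP orientation; "wrist_force": force on the tool from outside, world axes, zero at the start; "moment": the same for the moment, N m; "gripper_width": finger opening in m; "gripper_force": force on a finger pad.
Only numpy, scipy, OpenCV 4.12 (cv2) and the standard library are available. Lean on these libraries where they do the work, as an engineer would, in place of code of your own. Each camera call takes 0.05 s, during which the arm holds its last target. There are 200 camera calls.

## Task

Two wooden offcuts are held on the plywood board by two screw hold-downs that look alike, but one of them has a reverse (left-hand) thread and nobody remembers which. Slacken the hold-down that holds the shorter offcut, by a sixth of a turn or more: try its black bar knob one way, and if it stands firm, turn it the other way. Leave the other knob tight and both offcuts where they lie, and let go of the knob when you are done.

Things in the scene. Friction and masses are not known exactly. Their poses are not given: they have to be found in the camera images.
- knob_a_grip (a point): Grip point in a hold-down's black bar knob, on its upright turning axis, 76 mm above the worktop. Bar: 62 mm long (point x), 14 mm thick (point y: pinch across it), 30 mm high, top 12 mm above this point. Fingertips have room to 20 mm below it; the fixed washer, 60 mm across, is 33 mm below. z up; turns with the knob. Left or right on the board, over either offcut, by chance.
- knob_b_grip (a point): The same point in the like knob of the other hold-down, 190 mm from the first on the fixed plywood board (170 x 340 x 18 mm). One knob loosens clockwise seen from above, the other counterclockwise; which is not told. The tightening way a knob stands firm at a hard stop (0.4 N m and more, or the grip slips); the loosening way it drags evenly at about 0.08 N m.
- knob_a (a joint): How far knob a is slackened, rad: 0 fully tight (start), growing as it loosens, whichever way that is, up to 2.6; it stays where it is left.
- knob_b (a joint): The same for knob b.
- short_piece_center (a point): Centre of the shorter wooden offcut (32 x 80 x 18 mm, long along its y axis), flat on the board, its top 36 mm above the worktop. One long edge lies under the washer of its hold-down, whose knob axis is about 39 mm from this point; the other knob is about 190 mm off.
- long_piece_center (a point): Centre of the longer wooden offcut (35 x 120 x 18 mm, long along its y axis), lying in the same way under the washer of the other hold-down.
There are look-alikes about, which are no part of the job. Leave any green or yellow look-alike of the part that bears short_piece_center alone.

How it is judged:
At the end, for the whole second after the job is handed in: The knob of the hold-down over the short offcut stands slackened by at least 0.87 rad (50 degrees), the other knob is still tight (under 0.15 rad), and each offcut lies within 15 mm of where it was (((horizontal distance between knob_a_grip and short_piece_center below 0.08 m and value of joint knob_a above 0.87 rad and value of joint knob_b below 0.15 rad) or (horizontal distance between knob_b_grip and short_piece_center below 0.08 m and value of joint knob_b above 0.87 rad and value of joint knob_a below 0.15 rad)) and distance of each of short_piece_center, long_piece_center from where it was at the start of the episode below 0.015 m); the robot touches nothing.
It fails at once if the knob over the long offcut is turned loose by more than 0.15 rad ((horizontal distance between knob_a_grip and short_piece_center above 0.12 m and value of joint knob_a above 0.15 rad) or (horizontal distance between knob_b_grip and short_piece_center above 0.12 m and value of joint knob_b above 0.15 rad)).
It also fails if it takes over 42 s, if anything falls off the work surface, if the arm or the gripper's body presses on something with over 40 N, if the wrist force passes 120 N, or if a joint passes its speed limit or range.

## Working session

There is one attempt and no reset: what is moved stays moved. The work goes in short steps, Python scripts to look and compute and a tool call to move; the robot and the scene stay as the last step left them, time stands still between calls to the robot, and variables do not carry over. Pictures are saved under pics/ and viewed, at most 10 in all, crops included, and the job is handed in when it is done.

Besides the shell and the picture viewer there is one more tool, called after "Emit:" by a JSON object that holds its "method" and its "body". carry_out: Moves the arm, as the interface text tells. Its arguments: {"type":"object","properties":{"rows":{"type":"array"},"jaw":{"type":"number"},"grip_force":{"type":"number"}},"required":["rows"]}

```bash
mkdir -p pics
python3 - <<'E'
from bench import env
import cv2, numpy as np
s=env.observe(); print(s['time_s'],s['tcp_pos'],s['orientation'])
for n in("top","side"):
    c=env.camera(n); cv2.imwrite(f"pics/{n}0.png",c["frame"][:,:,::-1]); print(n,c["K"],c["R"],c["t"])
E
```

```text
0.0 [ 0.16781707 -0.70449226  0.23814179] [[ 9.72765711e-01  2.31789764e-01 -6.13161013e-04]
 [ 2.31790551e-01 -9.72763411e-01  2.11806148e-03]
 [-1.05515628e-04 -2.20250251e-03 -9.99997569e-01]]
top [[528.87804015   0.         327.20703631]
 [  0.         528.87804015 242.70009223]
 [  0.           0.           1.        ]] [[ 0.01355196 -0.99976163  0.01711809]
 [-0.98753285 -0.01606738 -0.15659088]
 [ 0.1568286  -0.01478257 -0.9875152 ]] [0.14077236 0.52561518 0.83545671]
side [[493.58543784   0.         321.00305198]
 [  0.         493.58543784 249.8276708 ]
 [  0.           0.           1.        ]] [[ 0.871817   -0.48980605  0.00501453]
 [-0.33569088 -0.60489648 -0.72208856]
 [ 0.35671662  0.62784575 -0.69178246]] [-0.38394416  0.30888659  0.62370452]
```

View pics/top0.png

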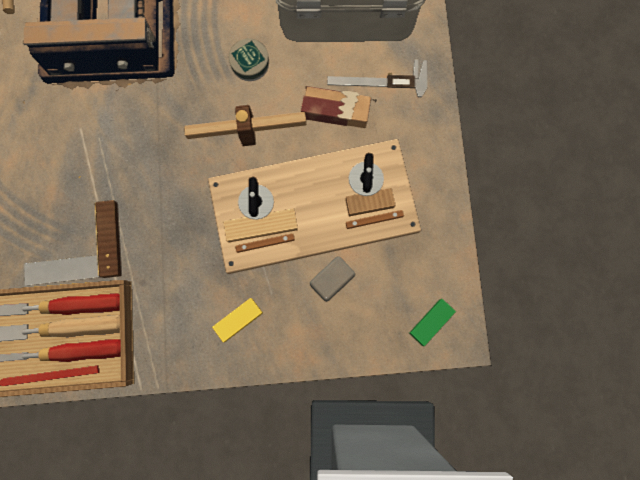

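View pics/side0.png

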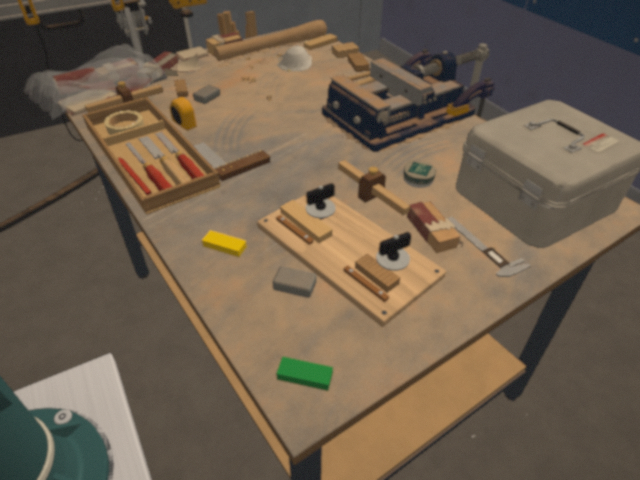

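The shorter offcut is the dark one on the right of the top view (347–395, 203). Its knob is near (368,172) there and near (395,247) in the side view. The long offcut is on the left at (260,225).

```bash
cat > h.py <<'E'
import numpy as np, cv2
def ray(c,u,v,z):
    R,t=np.array(c["R"]),np.array(c["t"]); o=-R.T@t
    d=R.T@np.linalg.inv(c["K"])@np.array([u,v,1.]); return o+d*(z-o[2])/d[2]
def proj(c,X):
    p=np.array(c["K"])@(np.array(c["R"])@np.array(X)+c["t"]); return p[:2]/p[2]
E
python3 - <<'E'
from bench import env
from h import *
T=env.camera("top");S=env.camera("side")
for n,c,b in(("top",T,[(345,145,390,205),(235,170,275,225)]),("side",S,[(370,225,420,275),(300,178,340,220)])):
  for (x0,y0,x1,y1) in b:
    f=c["frame"][y0:y1,x0:x1].max(2)
    m=(f<60).astype(np.uint8)
    k,l,st,ce=cv2.connectedComponentsWithStats(m); i=1+st[1:,4].argmax()
    p=np.argwhere(l==i)[:,::-1].astype(np.float32)+[x0,y0]
    r=cv2.minAreaRect(p.astype(np.float32)); bx=cv2.boxPoints(r)
    print(n,r,st[i,4]); 
    if n=="top": 
        print(np.round([ray(c,u,v,.088)[:2] for u,v in bx],4).tolist())
    print(ray(c,*r[0],.078))
# board points: washer (grey) centroid
f=T["frame"]; hsv=cv2.cvtColor(f,cv2.COLOR_RGB2HSV)
for (x0,y0,x1,y1) in[(340,150,395,205),(230,175,280,225)]:
    h=hsv[y0:y1,x0:x1]; m=((h[...,1]<40)&(h[...,2]>90)).astype(np.uint8)
    p=np.argwhere(m)[:,::-1]+[x0,y0]; hull=cv2.convexHull(p.astype(np.int32)); (e)=cv2.fitEllipse(hull); print("washer",e,ray(T,*e[0],.043))
im=np.hstack([cv2.resize(T["frame"][140:220,330:410],(400,400),interpolation=2),cv2.resize(S["frame"][220:300,350:430],(400,400),interpolation=2)])
cv2.imwrite("pics/z.png",im[:,:,::-1])
E
```

```text
top ((366.5243835449219, 172.78050231933594), (11.816174507141113, 38.31974792480469), 6.340191841125488) 307
[[0.5996, 0.1006], [0.6628, 0.0941], [0.661, 0.0751], [0.5978, 0.0819]]
[0.6331196  0.08704004 0.078     ]
top ((255.0, 196.5), (39.0, 12.0), 90.0) 335
[[0.6197, 0.2752], [0.62, 0.2561], [0.5567, 0.2541], [0.5564, 0.2729]]
[0.5904906  0.26582763 0.078     ]
side ((396.05364990234375, 247.71707153320312), (20.446002960205078, 33.08894348144531), 69.775146484375) 421
[0.62854209 0.07466284 0.078     ]
side ((321.8138427734375, 197.61312866210938), (19.650226593017578, 28.96272087097168), 70.01689910888672) 362
[0.58595678 0.25673433 0.078     ]
washer ((365.721923828125, 178.4184112548828), (33.20664596557617, 34.192848205566406), 104.17452239990234) [0.63372298 0.08522226 0.043     ]
washer ((255.47039794921875, 201.5431671142578), (33.70679473876953, 34.73413848876953), 76.33243560791016) [0.59052683 0.26915854 0.043     ]
```

View pics/z.png

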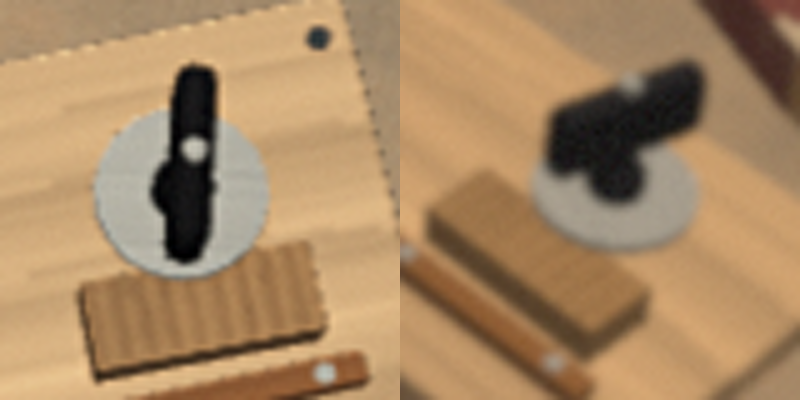

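The crop shows the bar's white centre dot at about (369,169.8) in the top view and (396.4,236.6) in the side view. The bar runs nearly along world x.

Run:
```python
from bench import env
from h import *
T=env.camera("top");S=env.camera("side")
print(ray(T,369,169.8,.088),ray(S,396.4,236.6,.088))
a=ray(T,369.6,153.5,.088);b=ray(T,367.2,191,.080);print(a,b)
# right edge of bar: top edge only (top view crop px)
for p,q in (((216,80),(210,240)),((178,80),(168,240))):
    A=ray(T,p[0]/5+330,p[1]/5+140,.088);B=ray(T,q[0]/5+330,q[1]/5+140,.088);d=A-B;print("edge",A,B,np.arctan2(d[1],d[0]))
# side view: top edge far side of bar crop (555,105)->(697,62)
A=ray(S,(555-400)/5+350,105/5+220,.088);B=ray(S,(690-400)/5+350,62/5+220,.088);d=B-A;print("side",A,B,np.arctan2(d[1],d[0]),np.linalg.norm(d))
```

```text
[0.63514333 0.08398075 0.088     ] [0.63814572 0.08894659 0.088     ]
[0.66232049 0.08304527 0.088     ] [0.60226903 0.08607604 0.08      ]
edge [0.65824873 0.07724279 0.088     ] [0.60522516 0.07916143 0.088     ] -0.036169022338938255
edge [0.65801343 0.08948214 0.088     ] [0.60498251 0.09255559 0.088     ] -0.057890979777073234
side [0.6087368  0.09255193 0.088     ] [0.66206266 0.08804381 0.088     ] -0.08433849527788229 0.05351607548575726
```

Emit:
{"method": "carry_out", "body": {"rows": [0.64, -0.66, 0, 0, 0, 0, 0.64, -0.66, 0, 0, 0, 0, 0.64, -0.66, 0, 0, 0, 0, 0.64, -0.66, 0, 0, 0, 0, 0.64, -0.66, 0, 0, 0, 0, 0.64, -0.66, 0, 0, 0, 0, 0.64, -0.66, 0, 0, 0, 0, 0.64, -0.66, 0, 0, 0, 0, 0.64, -0.66, 0, 0, 0, 0, 0.64, -0.66, 0, 0, 0, 0], "jaw": 1}}

```text
time_s: 1.3
tcp_pos: [0.4036, -0.3086, 0.2396]
orientation: [[0.973, 0.231, 0.001], [0.231, -0.973, -0.0], [0.001, 0.001, -1.0]]
wrist_force: [0.9, 0.2, -0.8]
gripper_width: 0.0856
gripper_force: 0.0
```

Emit:
{"method": "carry_out", "body": {"rows": [0.64, -0.66, 0, 0, 0, 0, 0.64, -0.66, 0, 0, 0, 0, 0.64, -0.66, 0, 0, 0, 0, 0.64, -0.66, 0, 0, 0, 0, 0.64, -0.66, 0, 0, 0, 0, 0.64, -0.66, 0, 0, 0, 0, 0.64, -0.66, 0, 0, 0, 0, 0.64, -0.66, 0, 0, 0, 0.95, 0.4, -0.4, 0, 0, 0, 0.95, 0, 0, 0, 0, 0, 0], "jaw": 0}}

```text
time_s: 2.3
tcp_pos: [0.6116, 0.0341, 0.2395]
orientation: [[0.999, -0.045, 0.003], [-0.045, -0.999, 0.003], [0.003, -0.003, -1.0]]
wrist_force: [-0.7, 0.7, -0.7]
gripper_width: 0.0427
gripper_force: 0.0
```

Emit:
{"method": "carry_out", "body": {"rows": [0.2, -0.5, 0, 0, 0, 0, 0.2, -0.53, 0.5, 0, 0, 0, 0, 0, 0.8, 0, 0, 0, 0, 0, 0.5, 0, 0, 0, 0, 0, 0, 0, 0, 0, 0, 0, 0, 0, 0, 0]}}

```text
time_s: 2.9
tcp_pos: [0.6312, 0.077, 0.1495]
orientation: [[0.999, -0.052, -0.001], [-0.052, -0.999, -0.001], [-0.001, 0.001, -1.0]]
wrist_force: [0.7, -1.1, 0.9]
gripper_width: 0.0424
gripper_force: 0.0
```

Run:
```python
from bench import env
from h import *
s=env.observe();print(s['tcp_pos'],s['orientation'],s['joints'],s['wrist_force'])
T=env.camera("top");S=env.camera("side")
im=np.hstack([cv2.resize(T["frame"][110:230,300:420],(400,400),interpolation=2),cv2.resize(S["frame"][180:300,330:450],(400,400),interpolation=2)])
print(proj(T,s['tcp_pos']),proj(S,s['tcp_pos']))
cv2.imwrite("pics/z2.png",im[:,:,::-1])
```

```text
[0.63123469 0.07700051 0.14947083] [[ 9.98653207e-01 -5.18789408e-02 -5.89502129e-04]
 [-5.18793410e-02 -9.98653125e-01 -6.85237517e-04]
 [-5.53158747e-04  7.14897626e-04 -9.99999591e-01]] [-0.17497064  0.58694057 -0.02568155  1.88210836  0.02369448  0.67354461
 -1.83758596] [ 0.65620239 -1.05215909  0.92256856]
[377.62608934 160.31485249] [401.4690414  214.06154542]
```

View pics/z2.png

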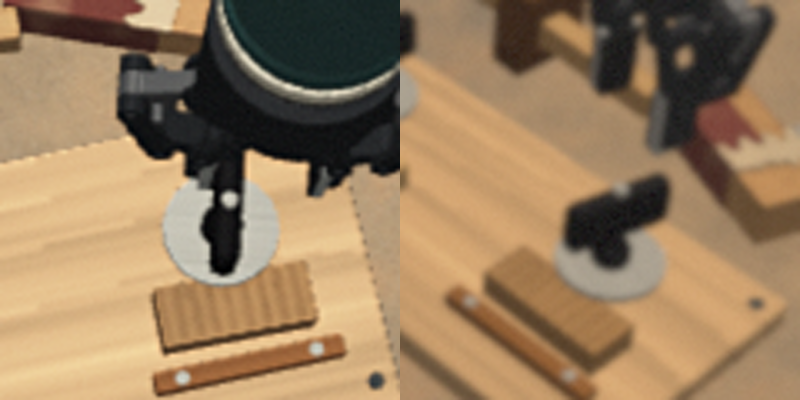

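The gripper sits above the right knob, about 8 mm short in y. I'll correct that, descend and grip.

Emit:
{"method": "carry_out", "body": {"rows": [0.06, -0.16, 0, 0, 0, 0, 0, 0, 0.4, 0, 0, 0, 0, 0, 0.4, 0, 0, 0, 0, 0, 0.4, 0, 0, 0, 0, 0, 0.4, 0, 0, 0, 0, 0, 0, 0, 0, 0, 0, 0, 0, 0, 0, 0]}}

```text
time_s: 3.7
tcp_pos: [0.6356, 0.0866, 0.0702]
orientation: [[0.999, -0.051, 0.001], [-0.051, -0.999, 0.0], [0.001, -0.001, -1.0]]
wrist_force: [0.7, -0.4, 0.0]
gripper_width: 0.0427
gripper_force: 0.0
```

Run:
```python
from bench import env
from h import *
s=env.observe();print(s['tcp_pos'],s['wrist_force'],s['moment'],s['joints'][6])
S=env.camera("side");T=env.camera("top")
im=np.hstack([cv2.resize(T["frame"][110:230,300:420],(400,400),interpolation=2),cv2.resize(S["frame"][180:300,330:450],(400,400),interpolation=2)])
cv2.imwrite("pics/z3.png",im[:,:,::-1])
```

```text
[0.63557594 0.0865696  0.07021643] [ 0.72858879 -0.38121285  0.04024018] [-0.01596816  0.0016608   0.00381216] -1.8547374960238416
```

View pics/z3.png

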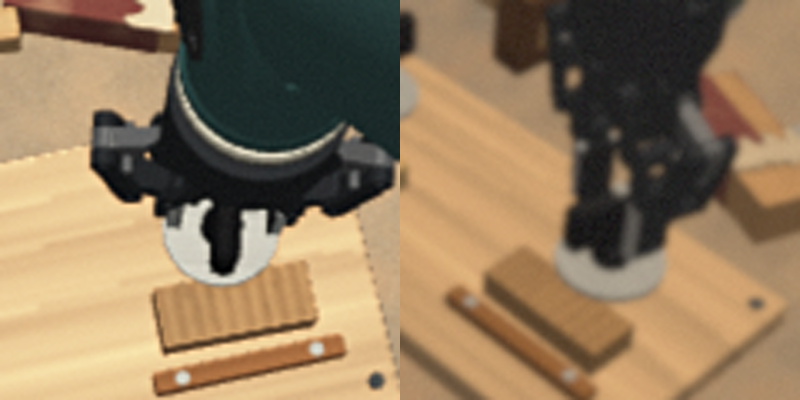

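The bar (crop 225,240) sits between the fingers (175 and 280), so I'll close on it.

Emit:
{"method": "carry_out", "body": {"rows": [0, 0, 0, 0, 0, 0, 0, 0, 0, 0, 0, 0, 0, 0, 0, 0, 0, 0, 0, 0, 0, 0, 0, 0, 0, 0, 0, 0, 0, 0, 0, 0, 0, 0, 0, 0], "jaw": -1, "grip_force": 50}}

```text
time_s: 4.4
tcp_pos: [0.6354, 0.0856, 0.0705]
orientation: [[0.999, -0.051, 0.001], [-0.051, -0.999, -0.0], [0.001, 0.0, -1.0]]
wrist_force: [-1.2, -0.5, 6.0]
gripper_width: 0.0131
gripper_force: 50.9
```

```bash
python3 -c "
from bench import env
s=env.observe();print(s)"
```

```text
{'time_s': 4.4, 'joints': array([-0.18915505,  0.70123912, -0.0228176 ,  1.90488112,  0.03035519,
        0.53446771, -1.85416612]), 'qd': array([ 2.48306587e-03,  9.45609785e-04, -1.84998291e-03, -4.42564810e-05,
        5.08265759e-04,  5.12891809e-04,  1.68557573e-03]), 'effort': array([ -0.49063688, -49.5302403 ,   0.16934033, -11.92368239,
        -0.27273263,  -0.35733911,  -0.19314223]), 'tcp_pos': array([0.63542183, 0.08555615, 0.07053408]), 'orientation': array([[ 9.98715164e-01, -5.06546553e-02,  1.45831018e-03],
       [-5.06540476e-02, -9.98716158e-01, -4.50755662e-04],
       [ 1.47927082e-03,  3.76307201e-04, -9.99998835e-01]]), 'wrist_force': array([-1.15946323, -0.53777658,  6.01226133]), 'moment': array([-0.20325592,  0.25110403,  0.15813039]), 'gripper_force': 50.927554965019226, 'gripper_width': 0.013069022342020394}
```

The grip holds on the bar at 13 mm. Now a small trial turn, 0.12 rad about tool +z (clockwise from above).

Emit:
{"method": "carry_out", "body": {"rows": [0, 0, 0, 0, 0, 0.2, 0, 0, 0, 0, 0, 0.2, 0, 0, 0, 0, 0, 0.2, 0, 0, 0, 0, 0, 0.2, 0, 0, 0, 0, 0, 0, 0, 0, 0, 0, 0, 0]}}

```text
time_s: 5.0
tcp_pos: [0.6355, 0.0856, 0.0706]
orientation: [[0.988, -0.154, 0.002], [-0.154, -0.988, -0.003], [0.003, 0.003, -1.0]]
wrist_force: [-0.7, -3.3, 6.9]
gripper_width: 0.013
gripper_force: 92.9
```

```bash
python3 -c "
from bench import env
s=env.observe();print(s['moment'],s['wrist_force'],s['effort'][6],s['joints'][6],s['orientation'][0],s['gripper_width'])"
```

```text
[-0.44889294  0.22095418  2.54413323] [-0.68418721 -3.2521466   6.9028827 ] -2.570718079805374 -1.9293974649518382 [ 0.9880312  -0.15424097  0.0020174 ] 0.013040000255192532
```

The moment rose to 2.5 N·m, so that way is the hard stop. I'll turn it back and go counterclockwise.

Emit:
{"method": "carry_out", "body": {"rows": [0, 0, 0, 0, 0, -0.4, 0, 0, 0, 0, 0, -0.4, 0, 0, 0, 0, 0, -0.4, 0, 0, 0, 0, 0, -0.4, 0, 0, 0, 0, 0, -0.4, 0, 0, 0, 0, 0, 0, 0, 0, 0, 0, 0, 0]}}

```text
time_s: 5.7
tcp_pos: [0.6354, 0.0856, 0.0705]
orientation: [[0.992, 0.128, 0.001], [0.128, -0.992, -0.0], [0.001, 0.0, -1.0]]
wrist_force: [-1.5, -1.4, 6.0]
gripper_width: 0.0129
gripper_force: 51.0
```

```bash
python3 -c "
from bench import env
s=env.observe();print(s['moment'],s['wrist_force'],s['effort'][6],s['joints'][6],s['orientation'][0],s['gripper_width'])"
```

```text
[-0.17138476  0.27443807  0.04893482] [-1.47951861 -1.36463536  6.02955271] -0.07593464339151978 -1.729477434688289 [0.99176235 0.12808388 0.00139826] 0.01292869448864738
```

It turns freely with little moment. I'll continue about 0.96 rad more.

Emit:
{"method": "carry_out", "body": {"rows": [0, 0, 0, 0, 0, -0.8, 0, 0, 0, 0, 0, -0.8, 0, 0, 0, 0, 0, -0.8, 0, 0, 0, 0, 0, -0.8, 0, 0, 0, 0, 0, -0.8, 0, 0, 0, 0, 0, -0.8, 0, 0, 0, 0, 0, -0.8, 0, 0, 0, 0, 0, -0.8, 0, 0, 0, 0, 0, 0, 0, 0, 0, 0, 0, 0]}}

```text
time_s: 6.7
tcp_pos: [0.6352, 0.0859, 0.0705]
orientation: [[0.464, 0.886, 0.001], [0.886, -0.464, -0.0], [0.0, 0.001, -1.0]]
wrist_force: [-1.2, -0.2, 6.1]
gripper_width: 0.0134
gripper_force: 51.1
```

```bash
python3 -c "
from bench import env
s=env.observe();print(s['moment'],s['wrist_force'],s['joints'][6],s['orientation'][0],s['gripper_width'])"
```

```text
[-0.08115611  0.33514736  0.13121714] [-1.19324109 -0.15231673  6.09202872] -1.0444704520298993 [0.46384303 0.88591694 0.00090745] 0.013390518396929545
```

The tool has turned 1.14 rad in all. I'll open, lift and back off to look.

Emit:
{"method": "carry_out", "body": {"rows": [0, 0, 0, 0, 0, 0, 0, 0, 0, 0, 0, 0, 0, 0, 0, 0, 0, 0, 0, 0, 0, 0, 0, 0, 0, 0, 0, 0, 0, 0], "jaw": -0.2}}

```text
time_s: 7.2
tcp_pos: [0.6347, 0.086, 0.0691]
orientation: [[0.463, 0.886, -0.0], [0.886, -0.463, -0.0], [-0.0, -0.0, -1.0]]
wrist_force: [-0.4, -0.8, 0.5]
gripper_width: 0.0338
gripper_force: 0.0
```

Emit:
{"method": "carry_out", "body": {"rows": [0, 0, -0.5, 0, 0, 0, 0, 0, -0.7, 0, 0, 0, 0, 0, -0.7, 0, 0, 0, 0, 0, -0.7, 0, 0, 0, -0.5, 0.7, 0, 0, 0, 0, -0.5, 0.7, 0, 0, 0, 0, -0.5, 0.7, 0, 0, 0, 0, -0.5, 0.7, 0, 0, 0, 0, 0, 0, 0, 0, 0, 0, 0, 0, 0, 0, 0, 0]}}

```text
time_s: 8.2
tcp_pos: [0.7124, -0.0695, 0.1986]
orientation: [[0.467, 0.884, -0.001], [0.884, -0.467, -0.0], [-0.001, -0.001, -1.0]]
wrist_force: [1.0, 0.9, 0.3]
gripper_width: 0.0343
gripper_force: 0.0
```

Run:
```python
from bench import env
from h import *
s=env.observe();print(s['time_s'],s['tcp_pos'],s['wrist_force'],s['gripper_width'])
S=env.camera("side");T=env.camera("top")
im=np.hstack([cv2.resize(T["frame"][130:280,200:400],(400,300),interpolation=2),cv2.resize(S["frame"][150:300,250:450],(400,300),interpolation=2)])
cv2.imwrite("pics/z4.png",im[:,:,::-1])
```

```text
8.2 [ 0.7123951  -0.06949487  0.19863342] [1.02971331 0.88799184 0.26842153] 0.03426225721896168
```

View pics/z4.png

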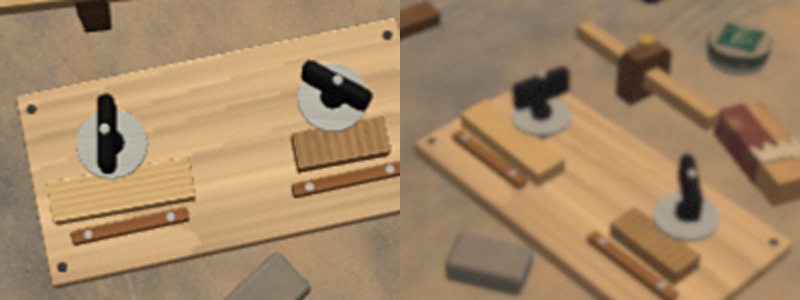

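The picture shows the short offcut's knob turned about 63° (bar from (305,68) to (370,103) in the crop). The left knob is unchanged and both offcuts are in place.

```bash
python3 -c "
from bench import env
print(env.sign_off())"
```

```text
the job is handed in; nothing more can be done
None
```

The job is handed in: the short offcut's hold-down is slackened about 1.1 rad (roughly 63°) counterclockwise, the other knob is untouched, both offcuts look unmoved in the last pictures, and the gripper has let go and is clear.

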